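# Find the loose pipe cap under the sink and hold it home

### The arm

A 6-joint arm with a two-finger parallel gripper is mounted at the origin on the work surface. World frame = base frame: x ahead of the robot, y to its left, z up, the work surface at z = 0. Lengths are in m, angles in degrees, forces in N, time in s.
With the tool pointing down it reaches from about 0.225 to 0.725 m from the base axis. Payload 3.1 kg.
Tool frame: the origin (TCP) lies on the centre line of the jaws, within the pads' length; the fingertips stand 14 mm ahead of it and the grasp point (between the pads) lies 5 mm behind it; z points along the fingers, x is the direction in which the jaws open and shut, and the axes are right-handed (so a half turn about z gives the same grasp; the last joint's range is limited). The gripper opens to 85 mm and grips with 20 to 120 N. Pads are 22 mm wide; open, the fingers measure 114 mm over their backs; the gripper's body (76 mm by 85 mm) begins 54 mm behind the grasp point. The pads swing forward as they close: fully open they stand 13 mm farther back than shut.
Start: joints at [61.776, 2.75, 5.684, 92.934, 0, 82.678], TCP at [0.187, 0.49, 0.245] pointing down, gripper open.
Joint ranges: [-166.93, 166.93], [-56.73, 111.36], [-69.38, 81.34], [-121.58, 131.49], [-85.45, 84.26], [-180, 180]. Speed limits (degrees/s): [159.86, 159.86, 180, 180, 180, 180].

### API

Orientations are given as a 3x3 rotation matrix whose columns are the frame's x, y, z axes.
In Python, from cell import r, imaging, job gives the robot as it stands.
- The arm moves only by the shell command python3 -m handwheel 'ROWS' [OPENING]. ROWS is text: rows parted by semicolons, each of 6 numbers parted by spaces: the shift along the world's x, y, z in m, then the turn, a rotation vector about the world's x, y, z in rad. A call has exactly 10 rows; each row is the pose to reach, as a shift and turn from the pose measured when the call began; what a row does not reach only later rows make up. A row lasts 1/10 s, in which the tool goes at most 50 mm and 8.59 degrees, less where a joint would pass 70% of its speed; a pose out of reach is approached as far as the arm can. A call with a gripper value outside its range is refused whole. OPENING is the finger opening in m, from 0 to 0.0854, set as the call begins (- or left out, the last holds). The fingers move at their own pace and stop on an object; the grip force is fixed at half the most. Time passes only in rows, so rows that repeat a pose let the fingers close, or fill a call up. It gives the time, the measured TCP pose, the force and the opening at its end, in the units of the state.
- r.get_obs(): the state, without advancing time (a new reading comes with each control period).
- imaging.snapshot(name): name is "scene" or "top" or "wrist"; returns (picture, depth): 384x512x3 uint8, blue, green, red; 384x512 float32, m along the optical axis (not along the pixel's ray), 0 where there is no reading.
- imaging.calibration(name): a dict with "mtx" (3x3 intrinsics, pixels), "cam_to_world" (4x4, takes a point from camera to world coordinates). Camera axes: x right, y up, looking along -z (the intrinsics and any distortion apply to the point x, -y, -z); pixel columns grow to the right and rows downward; lengths in m; the calibration is good to about 2 mm. The wrist camera is an equidistant fisheye: a pixel r from the principal point sees the ray r / f radians off the axis. A picture is of the moment at which its call begins: read the wrist's pose just before it. calibration takes no time and is no camera call; for the wrist camera it gives the pose at the moment of the call.
- job.finish_job(): hands the job in, once; it reports no verdict.
Trained networks look in the newest picture that a camera, given by its name, has taken for a name from the list of things; names that differ only in an ending like _2 or _b are one class to them, and where a whole thing is asked for, a point or a joint stands for the part that bears it (a point fixed in the world has none). Each returns a list of dicts, best first, with "score" (0 to 1); they miss things now and then, are a little off and sometimes report something else, mostly with a low value. They report only what shows in the picture. A call takes as long as a camera call.
- imaging.find_in(label, camera): "uv" ([column, row] in pixels, amid what is visible of it).
- imaging.silhouettes(label, camera): "mask" (384x512 bool, what is visible of it) and "uv" ([column, row] in pixels, amid what is visible of it).
- imaging.landmark_of(label, camera): "uv" ([column, row] in pixels: a listed point, or the origin of a listed thing).
The state is a dict: "t": time; "joints": joint angles; "qd": joint speeds; "joint_efforts": joint torques, N m; "tcp_pos": TCP position; "tool_rot": TCP orientation; "contact_force": force on the tool from outside, world axes, zero at the start; "wrist_torque": the same for the moment, N m; "opening": finger opening in m.
Only numpy, scipy, OpenCV 4.12 (cv2) and the standard library are available. Lean on these libraries where they do the work, as an engineer would, in place of code of your own. Each camera call takes 0.05 s, during which the arm holds its last target. There are 200 camera calls.

### The job

One of the four identical white push-fit caps on the pipe stubs under the sink is not home: press on their rims with a fingertip to find the one that rocks, then push that cap fully down, square on its pipe. Its seal springs back, so finish with the fingers still pressing on it from above, holding it home for the glue to take. Do not pinch or lift anything, and leave the other things on the shelf where they are.

Things in the scene. Friction and masses are not known exactly. Their poses are not given: they have to be found in the camera images.
- pipe_1: Pipe stub, leftmost of four as seen by the robot (left is +y): upright white pipe, 50 mm across, fixed, with a white ribbed push-fit cap. Origin: on its axis at shelf level, z up. All four caps look alike: round, 58 mm across (61 at the foot), flat on top, centred on the pipe within 1 mm. Three are rigid and one, on any of the four pipes, is loose.
- pipe_2: Pipe stub, second from the left of four as seen by the robot (left is +y): upright white pipe, 50 mm across, fixed, with a white ribbed push-fit cap. Origin: on its axis at shelf level, z up. Cap as on pipe_1. The pipes are cut to different lengths: a cap top at rest lies anywhere from 66 to 74 mm above the shelf, and this does not tell which is loose.
- pipe_3: Pipe stub, second from the right of four as seen by the robot (left is +y): upright white pipe, 50 mm across, fixed, with a white ribbed push-fit cap. Origin: on its axis at shelf level, z up. Cap as on pipe_1. The loose cap, pressed near its rim with 4 to 8 N, rocks and sinks; pressed in the middle it sinks straight against a spring, and rises again when let go.
- pipe_4: Pipe stub, rightmost of four as seen by the robot (left is +y): upright white pipe, 50 mm across, fixed, with a white ribbed push-fit cap. Origin: on its axis at shelf level, z up. Cap as on pipe_1; it may be the loose one.
- seat (a joint): How far the loose cap (whichever pipe it is on) has been pressed down along its pipe, m: 0 at rest, 0.005 fully home against a hard stop. Its seal is a spring: it starts to sink at about 2.4 N and needs about 8.5 N to be home; 10 to 15 N at the middle holds it firmly.
- rock_x (a joint): Rocking angle of the loose cap about one horizontal axis through its middle, rad: 0 square on the pipe, stops at -0.07 and 0.07. Springs back to 0 with 2 N m/rad, so 5 N at 18 mm from the centre gives about 0.045 in total over the two axes.
- rock_y (a joint): The same about the horizontal axis at right angles to that of rock_x.
- tin: Bystander, loose: short round metal tap-washer tin, 50 mm across, 28 mm tall, among the caps. Origin: centre of its underside.
- stopper: Bystander, loose: black rubber sink stopper, 40 mm across, 34 mm tall with its nub, among the caps. Origin: centre of its underside.
- nut: Bystander, loose: brass back nut (ring), 40 mm across, 14 mm tall, among the caps. Origin: centre of its underside.
- plunger: Bystander, loose: red plunger head, 112 mm across, 80 mm tall, behind the caps. Origin: centre of its underside.
- bottle_1: Bystander, loose: amber pump bottle, 62 mm across, 167 mm tall, behind the caps. Origin: centre of its underside.
- bottle_2: Bystander, loose: clear pump bottle, 62 mm across, 167 mm tall, behind the caps. Origin: centre of its underside.
- brush: Bystander, loose: wooden-handled bottle brush lying diagonally behind the caps, 260 mm long (from 135 mm on the handle side to 125 mm on the bristle side along its x axis), 37 mm tall. Origin: under the middle of its shaft, at shelf level.

How it is judged (in metres and radians):
At the end, for the whole second after the job is handed in: The loose cap is held at least 4.2 mm down its 5 mm travel and within 0.04 rad of square about both axes, with the fingers pressing on it (more than 4 N) through the last second (value of joint seat above 0.0042 m and value of joint rock_x between -0.04 and 0.04 rad and value of joint rock_y between -0.04 and 0.04 rad and contact force between the fingers and anything else above 4 N); the arm keeps its last pose, push and grip.
It fails at once if a bystander was picked up, knocked over or shoved more than 25 mm (distance of any of tin, stopper, nut, plunger, bottle_1, bottle_2, brush from where it was at the start of the episode above 0.025 m or angle between any of tin, stopper, nut, plunger, bottle_1, bottle_2, brush's own z axis and vertical above 0.5 rad).
It fails at once if a cap was straddled or pinched between the fingers instead of being pressed from above (grasp point lower than 68 mm above the shelf, within 25 mm of a pipe axis) ((horizontal distance between the grasp point and pipe_1 below 0.025 m and height (world z) of the grasp point below 0.068 m) or (horizontal distance between the grasp point and pipe_2 below 0.025 m and height (world z) of the grasp point below 0.068 m) or (horizontal distance between the grasp point and pipe_3 below 0.025 m and height (world z) of the grasp point below 0.068 m) or (horizontal distance between the grasp point and pipe_4 below 0.025 m and height (world z) of the grasp point below 0.068 m)).
It also fails if it takes over 64 s, if anything falls off the work surface, if the arm or the gripper's body presses on something with over 40 N, if the wrist force passes 120 N, or if a joint passes its speed limit or range.

## Working session

There is one attempt and no reset: what is moved stays moved. The work goes in short steps, Python scripts to look and compute and a shell command to move; the robot and the scene stay as the last step left them, time stands still between calls to the robot, and variables do not carry over. Pictures are saved under pics/ and viewed, about 8 in all and at most 12, crops included, and the job is handed in when it is done.

```bash
ls; mkdir -p pics; python3 - <<'E'
from cell import r, imaging, job
import cv2, numpy as np
o=r.get_obs(); print(o['t'],o['tcp_pos'],o['tool_rot'],o['contact_force'],o['opening'])
im={}
for n in ["scene","top"]:
    p,d=imaging.snapshot(n); im[n]=p
    np.savez(f"{n}.npz",p=p,d=d)
    c=imaging.calibration(n); K=c["mtx"]; T=c["cam_to_world"]
    print(n,c.keys(),K.tolist(),T.round(3).tolist())
    v,u=np.mgrid[:384,:512]
    P=np.stack([(u-K[0,2])/K[0,0]*d,-(v-K[1,2])/K[1,1]*d,-d],-1)@T[:3,:3].T+T[:3,3]
    for m in imaging.silhouettes("pipe_1",n):
        M=m["mask"]&(d>0); Q=P[M]; z=np.percentile(Q[:,2],90) if len(Q) else 0
        t=Q[(Q[:,2]>z-.004)&(Q[:,2]<z+.006)]
        if len(t): print(round(m["score"],2),m["uv"],M.sum(),"top",np.round([z,*(t[:,:2].min(0)+t[:,:2].max(0))/2,*np.median(t[:,:2],0),np.median(t[:,2])],4), np.round(np.ptp(t[:,:2],axis=0),3))
cv2.imwrite("pics/top.png",im["top"]); cv2.imwrite("pics/scene.png",im["scene"])
E
```

```text
pics
0.0 [0.1870311  0.48993828 0.24411614] [[ 3.56724279e-01  9.34209068e-01 -1.09822902e-03]
 [ 9.34206787e-01 -3.56725858e-01 -2.08366589e-03]
 [-2.33834626e-03 -2.82678786e-04 -9.99997226e-01]] [ 0.55634108  0.23561006 -0.5415364 ] 0.08517708649060479
scene dict_keys(['mtx', 'cam_to_world']) [[478.1913256714769, 0.0, 247.39610409107937], [0.0, 478.1913256714769, 198.80882317834377], [0.0, 0.0, 1.0]] [[0.715, -0.554, 0.427, 1.07], [0.699, 0.567, -0.435, -0.425], [-0.001, 0.61, 0.792, 0.884], [0.0, 0.0, 0.0, 1.0]]
0.5 [122.7, 275.8] 121 top [ 0.0234  0.5519 -0.2696  0.5567 -0.2718  0.0234] [0.014 0.032]
0.49 [274.5, 115.7] 141 top [0.0316 0.4729 0.3002 0.4773 0.2958 0.0323] [0.028 0.025]
top dict_keys(['mtx', 'cam_to_world']) [[403.46527586023075, 0.0, 251.77736405904304], [0.0, 403.46527586023075, 193.27655431337433], [0.0, 0.0, 1.0]] [[-0.022, 0.99, -0.141, 0.483], [-0.999, -0.027, -0.03, -0.004], [-0.033, 0.14, 0.99, 1.033], [0.0, 0.0, 0.0, 1.0]]
0.56 [145.1, 261.7] 33 top [0.0229 0.4646 0.2946 0.4683 0.2937 0.0233] [0.022 0.004]
0.5 [362.5, 148.2] 797 top [ 0.166   0.7224 -0.2302  0.7231 -0.2381  0.1667] [0.021 0.045]
```

```bash
python3 -c "
import cv2,numpy as np
a=cv2.imread('pics/top.png');b=cv2.imread('pics/scene.png')
cv2.imwrite('pics/top2.png',cv2.resize(a,(800,600)))
cv2.imwrite('pics/scene2.png',cv2.resize(b,(800,600)))"
```

```text
(no output)
```

View pics/top2.png

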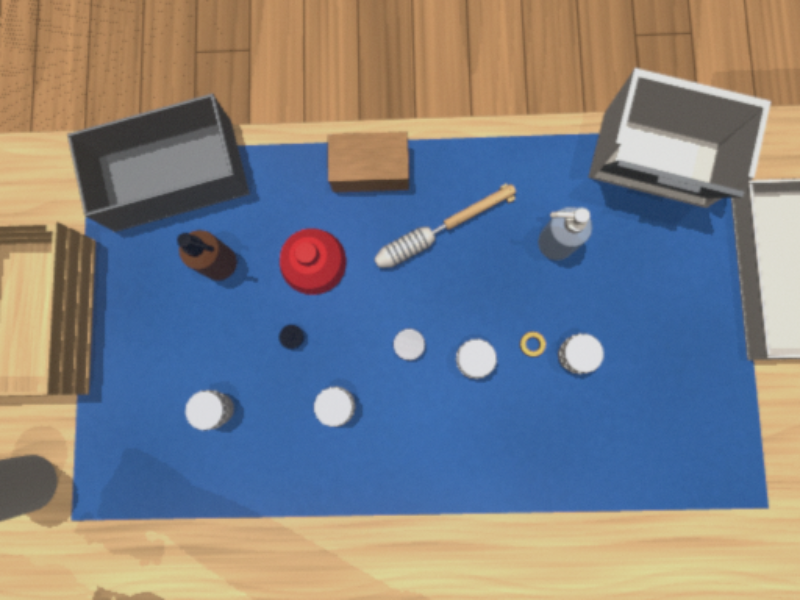

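View pics/scene2.png

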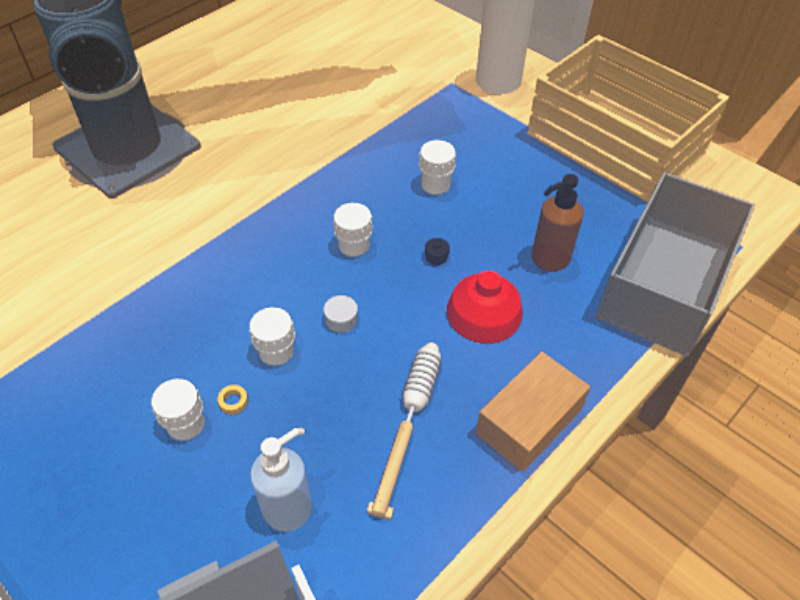

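The top view shows four caps (800-px frame) at (208,411), (335,407), (477,359) and (583,354). The tin is at (409,345), the stopper at (291,337) and the nut at (533,344). Next I'll get the cap tops from the depth image.

```bash
cat > h.py <<'E'
from cell import r, imaging, job
import cv2, numpy as np
def pts(n,d):
    c=imaging.calibration(n); K=c["mtx"]; T=c["cam_to_world"]; v,u=np.mgrid[:384,:512]
    return np.stack([(u-K[0,2])/K[0,0]*d,-(v-K[1,2])/K[1,1]*d,-d],-1)@T[:3,:3].T+T[:3,3]
E
python3 - <<'E'
from h import *
for n,uv in [("top",[(208,411),(335,407),(477,359),(583,354)]),("scene",[(437,150),(353,214),(272,328),(177,395)])]:
    z=np.load(n+".npz"); P=pts(n,z["d"])
    for a,b in uv:
        u0,v0=a*.64,b*.64
        v,u=np.mgrid[:384,:512]
        near=np.hypot(u-u0,v-v0)<26
        h=np.median(P[int(v0)-3:int(v0)+4,int(u0)-3:int(u0)+4,2])
        Q=P[near&(abs(P[...,2]-h)<.004)]
        (cx,cy),rad=cv2.minEnclosingCircle((Q[:,:2]*1000).astype(np.float32))
        print(n,"z",round(h,4),"mean",Q.mean(0).round(4),"circ",round(cx,1),round(cy,1),"R",round(rad,1),len(Q))
E
```

```text
top z 0.0748 mean [0.4619 0.3164 0.0747] circ 462.3 316.5 R 28.9 456
top z 0.0672 mean [0.4628 0.1217 0.0671] circ 462.7 121.7 R 28.9 455
top z 0.0668 mean [ 0.5311 -0.0984  0.0667] circ 531.5 -98.1 R 29.1 453
top z 0.0686 mean [ 0.5349 -0.2598  0.0684] circ 534.8 -260.2 R 28.8 459
scene z 0.0742 mean [0.4626 0.3119 0.0742] circ 460.8 310.7 R 31.0 279
scene z 0.0671 mean [0.4636 0.1171 0.067 ] circ 462.3 116.7 R 29.8 333
scene z 0.0671 mean [ 0.5311 -0.1031  0.0667] circ 530.0 -102.0 R 29.3 465
scene z 0.0687 mean [ 0.5351 -0.2643  0.0685] circ 534.9 -263.3 R 29.6 584
```

```bash
python3 -m handwheel '0.03 -0.02 0 0 0 0; 0.07 -0.046 0 0 0 0; 0.11 -0.072 -0.01 0 0 0; 0.15 -0.098 -0.03 0 0 0; 0.19 -0.124 -0.05 0 0 0; 0.23 -0.15 -0.08 0 0 0; 0.26 -0.17 -0.11 0 0 0; 0.26 -0.17 -0.13 0 0 0; 0.26 -0.17 -0.13 0 0 0; 0.26 -0.17 -0.13 0 0 0' 0
python3 - <<'E'
from h import *
p,d=imaging.snapshot("scene"); cv2.imwrite("pics/s3.png",cv2.resize(p[60:190,200:370],(800,600)))
p,d=imaging.snapshot("wrist"); cv2.imwrite("pics/w3.png",p)
o=r.get_obs(); print(o['t'],o['tcp_pos'],o['tool_rot'].round(3) if hasattr(o['tool_rot'],'round') else o['tool_rot'],o['contact_force'])
E
```

```text
t: 1.2
tcp_pos: [0.4464, 0.3199, 0.1142]
tool_rot: [[0.357, 0.934, -0.003], [0.934, -0.357, -0.002], [-0.003, -0.002, -1.0]]
contact_force: [-0.5, -0.1, 1.3]
opening: -0.0006
1.3 [0.44737704 0.32125872 0.11643546] [[ 0.356  0.935  0.002]
 [ 0.935 -0.356  0.   ]
 [ 0.001  0.001 -1.   ]] [-0.5539574   0.87182445 -0.01083473]
```

View pics/s3.png

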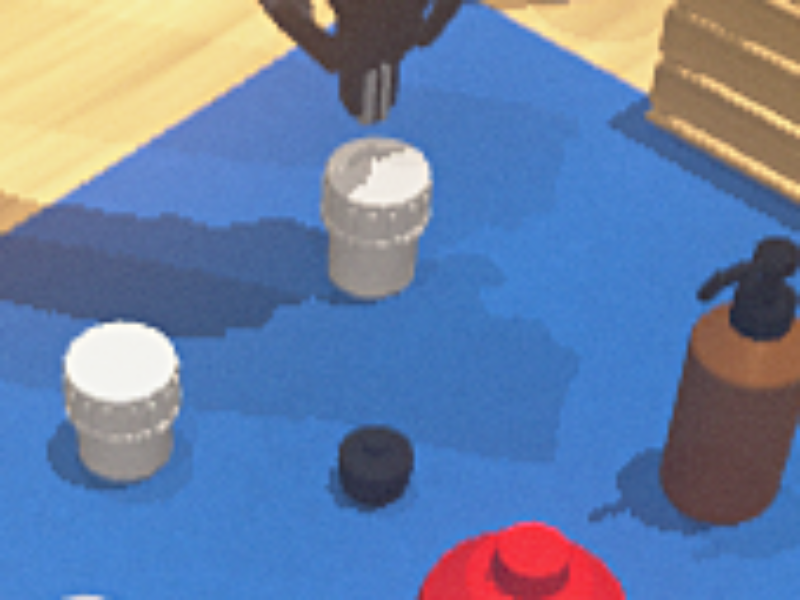

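View pics/w3.png

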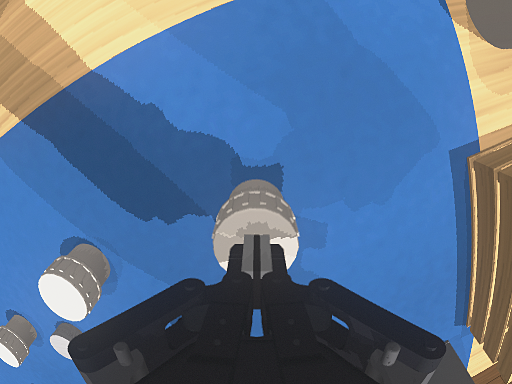

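Fingers are shut and above the robot-side half of the pipe_1 cap, which is what I planned. Now I'll press the rim.

```bash
python3 -m handwheel '0 0 -0.012 0 0 0; 0 0 -0.02 0 0 0; 0 0 -0.024 0 0 0; 0 0 -0.025 0 0 0; 0 0 -0.026 0 0 0; 0 0 -0.027 0 0 0; 0 0 -0.028 0 0 0; 0 0 -0.028 0 0 0; 0 0 -0.028 0 0 0; 0 0 -0.028 0 0 0'
```

```text
t: 2.3
tcp_pos: [0.4475, 0.3213, 0.0886]
tool_rot: [[0.356, 0.935, 0.002], [0.935, -0.356, 0.0], [0.001, 0.002, -1.0]]
contact_force: [0.0, -0.5, 1.2]
opening: 0.0
```

```bash
python3 -m handwheel '0 0 -0.001 0 0 0; 0 0 -0.001 0 0 0; 0 0 -0.002 0 0 0; 0 0 -0.002 0 0 0; 0 0 -0.002 0 0 0; 0 0 -0.002 0 0 0; 0 0 -0.002 0 0 0; 0 0 -0.002 0 0 0; 0 0 -0.002 0 0 0; 0 0 -0.002 0 0 0'
python3 -m handwheel '0 0 -0.001 0 0 0; 0 0 -0.001 0 0 0; 0 0 -0.002 0 0 0; 0 0 -0.002 0 0 0; 0 0 -0.002 0 0 0; 0 0 -0.002 0 0 0; 0 0 -0.002 0 0 0; 0 0 -0.002 0 0 0; 0 0 -0.002 0 0 0; 0 0 -0.002 0 0 0'
```

```text
t: 3.3
tcp_pos: [0.4477, 0.3214, 0.0878]
tool_rot: [[0.356, 0.935, 0.003], [0.935, -0.356, 0.001], [0.002, 0.002, -1.0]]
contact_force: [-1.2, -0.5, 4.2]
opening: 0.0001
t: 4.3
tcp_pos: [0.4477, 0.3214, 0.0878]
tool_rot: [[0.355, 0.935, 0.003], [0.935, -0.355, 0.001], [0.002, 0.003, -1.0]]
contact_force: [-2.5, -2.7, 9.0]
opening: 0.0001
```

pipe_1 is rigid: z stayed at 87.8 mm while the force rose from 4 N to 9 N. On to pipe_2.

```bash
python3 -m handwheel '0 0 0.015 0 0 0; 0 -0.03 0.025 0 0 0; 0 -0.075 0.025 0 0 0; 0 -0.12 0.025 0 0 0; 0 -0.165 0.025 0 0 0; 0 -0.196 0.022 0 0 0; 0 -0.196 0.01 0 0 0; 0 -0.196 0 0 0 0; 0 -0.196 -0.003 0 0 0; 0 -0.196 -0.003 0 0 0'
python3 -m handwheel '0 0 -0.001 0 0 0; 0 0 -0.002 0 0 0; 0 0 -0.003 0 0 0; 0 0 -0.004 0 0 0; 0 0 -0.005 0 0 0; 0 0 -0.005 0 0 0; 0 0 -0.005 0 0 0; 0 0 -0.005 0 0 0; 0 0 -0.005 0 0 0; 0 0 -0.005 0 0 0'
```

```text
t: 5.3
tcp_pos: [0.4467, 0.1263, 0.0835]
tool_rot: [[0.354, 0.935, 0.001], [0.935, -0.354, 0.001], [0.001, 0.001, -1.0]]
contact_force: [0.3, 0.2, -0.4]
opening: 0.0001
t: 6.3
tcp_pos: [0.4469, 0.1268, 0.0805]
tool_rot: [[0.353, 0.935, 0.002], [0.935, -0.353, 0.002], [0.003, 0.001, -1.0]]
contact_force: [-3.4, 0.2, 7.7]
opening: -0.0001
```

pipe_2 is rigid too: contact where expected, 7.7 N and no sinking. On to pipe_3.

```bash
python3 -m handwheel '0 0 0.02 0 0 0; 0.012 -0.04 0.03 0 0 0; 0.025 -0.08 0.03 0 0 0; 0.038 -0.12 0.03 0 0 0; 0.05 -0.16 0.03 0 0 0; 0.062 -0.2 0.03 0 0 0; 0.069 -0.221 0.025 0 0 0; 0.069 -0.221 0.012 0 0 0; 0.069 -0.221 0.003 0 0 0; 0.069 -0.221 0.003 0 0 0'
python3 -m handwheel '0 0 -0.001 0 0 0; 0 0 -0.002 0 0 0; 0 0 -0.003 0 0 0; 0 0 -0.004 0 0 0; 0 0 -0.005 0 0 0; 0 0 -0.005 0 0 0; 0 0 -0.005 0 0 0; 0 0 -0.005 0 0 0; 0 0 -0.005 0 0 0; 0 0 -0.005 0 0 0'
```

```text
t: 7.3
tcp_pos: [0.5138, -0.0926, 0.0809]
tool_rot: [[0.353, 0.936, -0.003], [0.936, -0.353, 0.004], [0.003, -0.004, -1.0]]
contact_force: [-0.1, -0.1, -0.3]
opening: 0.0001
t: 8.3
tcp_pos: [0.5138, -0.0917, 0.0801]
tool_rot: [[0.351, 0.936, -0.001], [0.936, -0.351, 0.003], [0.002, -0.002, -1.0]]
contact_force: [-6.4, 0.2, 15.8]
opening: -0.0
```

pipe_3 is rigid: 15.8 N and no sinking. By elimination it should be pipe_4, but I'll press that rim as well.

```bash
python3 -m handwheel '0 0 0.02 0 0 0; 0 -0.03 0.03 0 0 0; 0.002 -0.07 0.03 0 0 0; 0.004 -0.11 0.03 0 0 0; 0.006 -0.15 0.03 0 0 0; 0.006 -0.164 0.025 0 0 0; 0.006 -0.164 0.012 0 0 0; 0.006 -0.164 0.005 0 0 0; 0.006 -0.164 0.005 0 0 0; 0.006 -0.164 0.005 0 0 0'
python3 -m handwheel '0 0 -0.001 0 0 0; 0 0 -0.002 0 0 0; 0 0 -0.003 0 0 0; 0 0 -0.004 0 0 0; 0 0 -0.005 0 0 0; 0 0 -0.005 0 0 0; 0 0 -0.005 0 0 0; 0 0 -0.005 0 0 0; 0 0 -0.005 0 0 0; 0 0 -0.005 0 0 0'
```

```text
t: 9.3
tcp_pos: [0.5195, -0.2537, 0.0844]
tool_rot: [[0.349, 0.937, -0.003], [0.937, -0.349, 0.004], [0.003, -0.004, -1.0]]
contact_force: [0.0, 0.3, -0.7]
opening: -0.0004
t: 10.3
tcp_pos: [0.5196, -0.2535, 0.0796]
tool_rot: [[0.349, 0.937, -0.002], [0.937, -0.349, 0.005], [0.003, -0.004, -1.0]]
contact_force: [-1.3, 1.5, 4.0]
opening: 0.0002
```

pipe_4 is the loose one: it sinks about 2.7 mm at 4 N. I'll lift off, move to its centre and press.

```bash
python3 -m handwheel '0 0 0.012 0 0 0; 0.006 -0.004 0.015 0 0 0; 0.0154 -0.0085 0.015 0 0 0; 0.0154 -0.0085 0.01 0 0 0; 0.0154 -0.0085 0.005 0 0 0; 0.0154 -0.0085 0.003 0 0 0; 0.0154 -0.0085 0.001 0 0 0; 0.0154 -0.0085 -0.001 0 0 0; 0.0154 -0.0085 -0.002 0 0 0; 0.0154 -0.0085 -0.002 0 0 0'
python3 -m handwheel '0 0 -0.001 0 0 0; 0 0 -0.001 0 0 0; 0 0 -0.002 0 0 0; 0 0 -0.002 0 0 0; 0 0 -0.003 0 0 0; 0 0 -0.003 0 0 0; 0 0 -0.003 0 0 0; 0 0 -0.003 0 0 0; 0 0 -0.003 0 0 0; 0 0 -0.003 0 0 0'
```

```text
t: 11.3
tcp_pos: [0.5348, -0.2621, 0.0785]
tool_rot: [[0.349, 0.937, -0.002], [0.937, -0.349, 0.004], [0.003, -0.004, -1.0]]
contact_force: [-2.7, 1.1, 5.7]
opening: 0.0
t: 12.3
tcp_pos: [0.5348, -0.2621, 0.0771]
tool_rot: [[0.349, 0.937, -0.002], [0.937, -0.349, 0.003], [0.002, -0.003, -1.0]]
contact_force: [-2.7, 1.6, 7.1]
opening: 0.0003
```

```bash
python3 -m handwheel '0 0 -0.001 0 0 0; 0 0 -0.001 0 0 0; 0 0 -0.002 0 0 0; 0 0 -0.002 0 0 0; 0 0 -0.002 0 0 0; 0 0 -0.002 0 0 0; 0 0 -0.002 0 0 0; 0 0 -0.002 0 0 0; 0 0 -0.002 0 0 0; 0 0 -0.002 0 0 0'
```

```text
t: 13.3
tcp_pos: [0.5348, -0.2621, 0.077]
tool_rot: [[0.349, 0.937, -0.001], [0.937, -0.349, 0.003], [0.002, -0.002, -1.0]]
contact_force: [-1.9, 1.6, 8.1]
opening: 0.0
```

```bash
python3 -m handwheel '0 0 -0.001 0 0 0; 0 0 -0.002 0 0 0; 0 0 -0.003 0 0 0; 0 0 -0.003 0 0 0; 0 0 -0.003 0 0 0; 0 0 -0.003 0 0 0; 0 0 -0.003 0 0 0; 0 0 -0.003 0 0 0; 0 0 -0.003 0 0 0; 0 0 -0.003 0 0 0'
python3 - <<'E'
from h import *
p,d=imaging.snapshot("scene"); cv2.imwrite("pics/s4.png",cv2.resize(p[195:315,70:230],(800,600)))
P=pts("scene",d); v,u=np.mgrid[:384,:512]
Q=P[(abs(P[...,2]-.064)<.004)&(np.hypot(P[...,0]-.535,P[...,1]+.263)<.027)]
A=np.c_[Q[:,:2]-[.535,-.263],np.ones(len(Q))]; print(len(Q),np.linalg.lstsq(A,Q[:,2],rcond=None)[0])
for _ in range(3):
    o=r.get_obs(); print(o['t'],o['tcp_pos'],o['contact_force'],o['wrist_torque']); imaging.snapshot("top")
E
```

```text
t: 14.3
tcp_pos: [0.535, -0.2622, 0.0769]
tool_rot: [[0.348, 0.937, 0.001], [0.937, -0.348, 0.001], [0.002, 0.0, -1.0]]
contact_force: [-3.6, 1.9, 11.8]
opening: -0.0
328 [-0.02549579  0.00127981  0.06369977]
14.35 [ 0.53495618 -0.26221821  0.07693153] [-3.35518544  1.96604203 11.73485907] [0.49756055 0.85115511 0.01354263]
14.4 [ 0.53497579 -0.26220851  0.07692386] [-4.18073153  1.80423136 11.94257862] [0.45236732 0.96594488 0.00411617]
14.45 [ 0.53498048 -0.26221892  0.076937  ] [-3.73023485  2.34910358 11.64534303] [0.53385767 0.83900436 0.02736059]
```

View pics/s4.png

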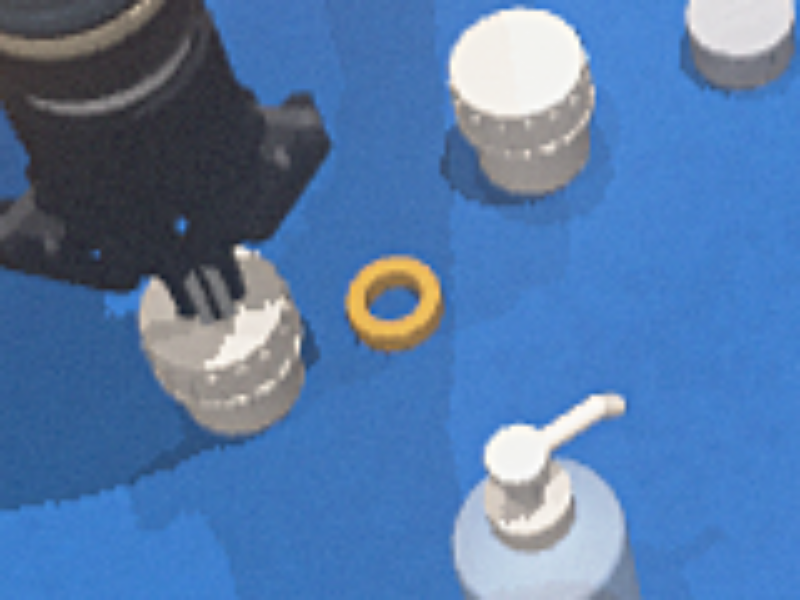

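The fingers sit flat in the middle of the pipe_4 cap. The surface fit reads about 0.025 rad of tilt along x, which agrees with the sideways push of 3.6 N. I'll ease that off while keeping the downward push.

```bash
python3 -m handwheel '-0.0005 0 -0.003 0 0 0; -0.001 0.0005 -0.003 0 0 0; -0.0015 0.001 -0.003 0 0 0; -0.0015 0.001 -0.003 0 0 0; -0.0015 0.001 -0.003 0 0 0; -0.0015 0.001 -0.003 0 0 0; -0.0015 0.001 -0.003 0 0 0; -0.0015 0.001 -0.003 0 0 0; -0.0015 0.001 -0.003 0 0 0; -0.0015 0.001 -0.003 0 0 0'
cat > fit.py <<'E'
from h import *
for n in ("scene","top"):
    p,d=imaging.snapshot(n); P=pts(n,d)
    Q=P[(abs(P[...,2]-.064)<.006)&(np.hypot(P[...,0]-.535,P[...,1]+.262)<.026)]
    A=np.c_[Q[:,:2]-[.535,-.262],np.ones(len(Q))]; k=np.ones(len(Q),bool)
    for _ in range(6):
        c=np.linalg.lstsq(A[k],Q[k,2],rcond=None)[0]; e=abs(Q[:,2]-A@c); k=e<max(.0006,2*np.median(e))
    print(n,k.sum(),len(Q),c.round(4))
o=r.get_obs(); print(o['t'],o['tcp_pos'].round(4),o['contact_force'].round(2))
E
python3 fit.py
```

```text
t: 15.5
tcp_pos: [0.5345, -0.2619, 0.0769]
tool_rot: [[0.348, 0.937, 0.004], [0.937, -0.348, -0.001], [0.001, 0.004, -1.0]]
contact_force: [-1.1, 1.5, 9.6]
opening: 0.0003
scene 236 303 [-0.0104  0.0045  0.0637]
top 73 82 [-0.0289 -0.0117  0.0632]
15.6 [ 0.5345 -0.2619  0.0769] [-2.27  0.75 10.14]
```

```bash
python3 -m handwheel '-0.0005 0 -0.002 0 0 0; -0.001 0.0005 -0.003 0 0 0; -0.001 0.0005 -0.004 0 0 0; -0.001 0.0005 -0.004 0 0 0; -0.001 0.0005 -0.004 0 0 0; -0.001 0.0005 -0.004 0 0 0; -0.001 0.0005 -0.004 0 0 0; -0.001 0.0005 -0.004 0 0 0; -0.001 0.0005 -0.004 0 0 0; -0.001 0.0005 -0.004 0 0 0'
python3 fit.py; python3 - <<'E'
from h import *
# start-of-run baseline: same cap (untouched) and same fit
for n in ("scene","top"):
    P=pts(n,np.load(n+".npz")["d"])
    for x,y,z in [(.535,-.262,.0685),(.531,-.1,.067)]:
        Q=P[(abs(P[...,2]-z)<.003)&(np.hypot(P[...,0]-x,P[...,1]-y)<.026)]
        print(n,np.linalg.lstsq(np.c_[Q[:,:2]-[x,y],np.ones(len(Q))],Q[:,2],rcond=None)[0].round(4))
E
```

```text
t: 16.6
tcp_pos: [0.5346, -0.262, 0.0769]
tool_rot: [[0.348, 0.937, 0.008], [0.937, -0.348, -0.003], [-0.0, 0.008, -1.0]]
contact_force: [-2.3, 1.8, 13.7]
opening: -0.0
scene 234 305 [-0.0173  0.0006  0.0635]
top 71 82 [ 0.023  -0.0233  0.0639]
16.7 [ 0.5346 -0.262   0.0769] [-3.69  1.19 13.69]
scene [-0.0016  0.0012  0.0686]
scene [-0.0037 -0.0082  0.0669]
top [0.0024 0.0092 0.0683]
top [ 0.0067 -0.0061  0.0668]
```

```bash
python3 -m handwheel '-0.0005 0 -0.003 0 0 0; -0.001 0.0005 -0.003 0 0 0; -0.0015 0.0008 -0.0035 0 0 0; -0.0015 0.0008 -0.0035 0 0 0; -0.0015 0.0008 -0.0035 0 0 0; -0.0015 0.0008 -0.0035 0 0 0; -0.0015 0.0008 -0.0035 0 0 0; -0.0015 0.0008 -0.0035 0 0 0; -0.0015 0.0008 -0.0035 0 0 0; -0.0015 0.0008 -0.0035 0 0 0'
python3 fit.py
```

```text
t: 17.7
tcp_pos: [0.5343, -0.2619, 0.0769]
tool_rot: [[0.348, 0.937, 0.012], [0.937, -0.348, -0.006], [-0.001, 0.013, -1.0]]
contact_force: [-2.6, 1.1, 11.9]
opening: 0.0001
scene 250 306 [ 0.0138 -0.0005  0.0635]
top 61 76 [ 0.044  -0.036   0.0642]
17.8 [ 0.5343 -0.2619  0.0769] [-2.17  0.97 12.45]
```

The cap now follows the slight lean of the tool, about 0.013 rad. I'll level the tool and keep pushing.

```bash
python3 -m handwheel '0 0 -0.003 0.003 0.006 0; 0 0 -0.003 0.006 0.01 0; 0 0 -0.003 0.006 0.01 0; 0 0 -0.003 0.006 0.01 0; 0 0 -0.003 0.006 0.01 0; 0 0 -0.003 0.006 0.01 0; 0 0 -0.003 0.006 0.01 0; 0 0 -0.003 0.006 0.01 0; 0 0 -0.003 0.006 0.01 0; 0 0 -0.003 0.006 0.01 0'
python3 fit.py
```

```text
t: 18.8
tcp_pos: [0.5348, -0.2621, 0.0769]
tool_rot: [[0.348, 0.937, 0.004], [0.937, -0.348, -0.001], [0.0, 0.004, -1.0]]
contact_force: [-3.5, 1.2, 11.3]
opening: 0.0001
scene 249 304 [-0.0133  0.0045  0.0637]
top 63 81 [-0.1161  0.0626  0.0613]
18.9 [ 0.5348 -0.2621  0.0769] [-2.82  2.25 11.56]
```

```bash
python3 - <<'E'
from h import *
o=r.get_obs(); print(o['t'],o['tcp_pos'].round(4),o['contact_force'].round(2)); print(job.finish_job())
E
```

```text
18.9 [ 0.5348 -0.2621  0.0769] [-2.82  2.25 11.56]
the job is handed in; nothing more can be done
None
```

The loose cap is on pipe_4 (rightmost). I pressed it home and handed the job in at 18.9 s with the shut fingers still pressing on its middle; no verdict is reported.

- **Finding it:** I pressed the robot-side rim of each cap. pipe_1, pipe_2 and pipe_3 took 9, 7.7 and 15.8 N without sinking. pipe_4 sank about 2.7 mm at 4 N.
- **Depth:** at hand-in the downward push was about 11.6 N. The cap top had dropped from 68.6 to about 63.6 mm, which is its full 5 mm travel. Height stopped changing as the force rose, so it is on its hard stop.
- **Squareness:** the last scene-camera fit gave about 0.013 rad of tilt, against a limit of 0.04. A sideways force of about 3.6 N remained.
- **Check that disagreed:** the top camera's tilt fit swung from -0.12 to +0.06 rad. It had only 60–80 points beside the gripper, and its largest value is beyond the cap's 0.07 rad stops. I discounted it, so squareness rests on the scene camera and the tool's own level reading.
- **Not checked:** I did not re-measure the other things on the shelf, but no contact with them showed.

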